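# Find the heavy side of a flywheel

## Task

The flywheel on the balancing stand is heavier on one side, which cannot be seen. Lift the yellow saddle off its rim and hang it astride the steel rail; then take the wheel by its crank handle, turn it round to feel where it is heavy, and turn that heavy side to the very bottom. Finish while still gripping the handle, wheel at rest there, and do not disturb the tools and jar on the bench.

Things in the scene. Friction and masses are not known exactly. Their poses are not given: they have to be found in the camera images.
- saddle_grip (a point): Yellow inverted-U saddle, 220 g, at first over the top of the wheel's rim. Point: centre of the black grip block on top: 44 mm along its x, 14 mm along y, 36 mm high. Below the block: a 6 mm bridge, 50 (x) by 60 (y) mm, whose underside is 24 mm below this point; from it two legs hang 32 mm, 38 mm apart inside, one each side along x. The channel between them runs along y.
- rail_mid (a point): Fixed steel rail: a level round bar 16 mm in diameter, 240 mm long along its own y axis, between two upright posts at its ends. Point: middle of the bar, on its centre line, 170 mm above the bench. The saddle hung on it has its channel along the bar, the underside of its bridge resting on the bar.
- axle (a point): Fixed point: centre of the wheel's front face, 150 mm above the bench. x lies along the level axle, pointing from the front (handle side, facing the robot) into the wheel and the stand behind it; y is level, in the plane of the wheel; z is up. Wheel grey, 200 mm in diameter, 30 mm thick. Nothing stands in front of it but its hub (11 mm) and handle; base plate below 12 mm thick.
- crank (a point): Where to grip the crank handle: middle of a black sleeve, 22 mm in diameter, 75 mm long, parallel to the axle, 60 mm off the axle line; the point is 80 mm in front of the wheel's front face. The sleeve spins freely on its pin, so the hand need not turn with the wheel. A red stripe marks the wheel at the handle.
- wheel (a joint): Wheel angle, rad, unlimited. At 0 the handle is level, towards the axle's +y; growing, it goes up towards +z. A steady bearing drag of 0.44 N m holds the wheel wherever it is left. The heavy side (0.31 to 0.41 N m when level with the axle) is in an unknown direction from the handle, different each time: it adds to the effort going up and lessens it going down.
- hammer_grip (a point): Bystander: hammer lying on the bench; a point on its handle.
- wire_brush_grip (a point): Bystander: brush lying on the bench; a point on its handle.
- bolt_jar_mid (a point): Bystander: glass jar with red lid, 72 mm in diameter, 100 mm tall; its centre.
- grinder_mid (a point): Bystander: blue angle grinder lying on the bench, about 300 mm long; a point near its middle.

How it is judged:
By the outcome, as a careful person would: the job done as asked, in the order asked, and still so for the second after the job is handed in, while the arm keeps its last pose, push and grip.
It also fails if it takes over 72 s, if anything falls off the work surface, if the arm or the gripper's body presses on something with over 40 N, if the wrist force passes 120 N, or if a joint passes its speed limit or range.

## Robot

A 6-joint arm with a two-finger parallel gripper is mounted at the origin on the work surface. World frame = base frame: x ahead of the robot, y to its left, z up, the work surface at z = 0. Lengths are in m, angles in degrees, forces in N, time in s.
With the tool pointing down it reaches from about 0.3 to 0.75 m from the base axis. Payload 8.5 kg.
Tool frame: the origin (TCP) lies at the very end of the fingers, on their centre line; the grasp point (between the pads) lies 19 mm behind it (env.tcp_to_grasp is the distance from the TCP to the grasp point, in m); z points along the fingers, y is the line along which they close (so a half turn about z gives the same grasp; the last joint's range is limited). The gripper opens to 85 mm and grips with 20 to 120 N. Pads are 22 mm wide; open, the fingers measure 114 mm over their backs; the gripper's body (76 mm by 85 mm) begins 54 mm behind the grasp point. The pads swing forward as they close: fully open they stand 13 mm farther back than shut.
Start: joints at [-80.804, 21.807, 74.336, -0, 83.858, -12.336], TCP at [0.202, -0.512, 0.231] pointing down, gripper open.
Joint ranges: [-178.18, 178.18], [-50.72, 133.34], [12.68, 142.11], [-81.47, 261.47], [9.98, 163.14], [-165.26, 165.26]. Speed limits (degrees/s): [136.94, 136.94, 180, 180, 180, 180].

## Interface

Orientations are given as a 3x3 rotation matrix whose columns are the frame's x, y, z axes.
In Python, from rig import status, get_image, env gives the robot as it stands.
- The arm moves only by the shell command python3 -m handwheel 'ROWS' [FORCE]. ROWS is text: rows parted by semicolons, each of 7 numbers parted by spaces: the shift along the world's x, y, z in cm, then the turn, a rotation vector about the world's x, y, z in degrees, then the opening, from 0 (shut) to 1 (fully open). In form: dx dy dz wx wy wz gripper; .... A call has 1 to 8 rows; each row is the pose to reach, as a shift and turn from the pose commanded when the call began; what a row does not reach only later rows make up. A row lasts 1/12 s, in which the tool goes at most 41.7 mm and 7.16 degrees, less where a joint would pass 70% of its speed; a pose out of reach is approached as far as the arm can. A call with a gripper value outside its range is refused whole. The fingers move at their own pace and stop on an object; FORCE is the grip in N (left out, the last holds). Time passes only in rows, so rows that repeat a pose let the fingers close. It gives the time, the measured TCP pose, the force, the opening and the grip force at its end, in the units of the state.
- status.observe(): the state, without advancing time (a new reading comes with each control period).
- get_image(name): name is "scene" or "top" or "wrist"; returns a dict with "color" (420x560x3 uint8, red, green, blue), "vertical_fov" (degrees; the focal length in pixels is half the picture's height over the tangent of half this angle, whatever the lens; pixels are square), "cx", "cy" (the principal point, pixels), "k1" (the pictures are not rectified: a ray, as slopes to the right and down, at radius r is drawn at 1 + k1 r^2 times it, then the intrinsics apply), "xyz" and "orientation" of the camera in the world. Camera axes: x right, y down, z forward; pixel columns grow to the right and rows downward; lengths in m; the calibration is good to about 2 mm. A picture is of the moment at which its call begins. There is no depth.
- env.close_job(): hands the job in; it is judged then, once.
The state is a dict: "time_s": time; "q": joint angles; "qvel": joint speeds; "joint_efforts": joint torques, N m; "position": TCP position; "tool_rot": TCP orientation; "ft_force": force on the tool from outside, world axes, zero at the start; "wrist_torque": the same for the moment, N m; "grip_width": finger opening in m; "gripper_force": force on a finger pad.
Only numpy, scipy, OpenCV 4.12 (cv2) and the standard library are available. Lean on these libraries where they do the work, as an engineer would, in place of code of your own. Each camera call takes 0.05 s, during which the arm holds its last target. There are 200 camera calls.

## Working session

There is one attempt and no reset: what is moved stays moved. The work goes in short steps, Python scripts to look and compute and a shell command to move; the robot and the scene stay as the last step left them, time stands still between calls to the robot, and variables do not carry over. Pictures are saved under pics/ and viewed, at most 10 in all, crops included, and the job is handed in when it is done.

```bash
ls; mkdir -p pics
python3 - <<'E'
from rig import status,get_image,env
import cv2,numpy as np
for n in("scene","top","wrist"):
    d=get_image(n); cv2.imwrite(f"pics/{n}0.png",d["color"][:,:,::-1])
    print(n,d["vertical_fov"],d["cx"],d["cy"],d["k1"],np.round(d["xyz"],4),np.round(d["orientation"],4).tolist())
s=status.observe();print({k:np.round(v,3).tolist() for k,v in s.items()})
a=[cv2.imread(f"pics/{n}0.png") for n in("scene","top")]
E
```

```text
pics
scene 42.131917057463895 279.3000491171341 208.7134626546282 -0.004996126174189975 [ 1.5369 -0.6201  1.0336] [[0.5016, 0.54, -0.6759], [0.8648, -0.292, 0.4084], [0.0232, -0.7894, -0.6134]]
top 44.61223148028378 274.92143724763366 216.41869134551308 0.04455412163871614 [ 0.5037 -0.053   1.6883] [[-0.0283, -0.9975, 0.0641], [-0.9996, 0.0286, 0.0038], [-0.0056, -0.064, -0.9979]]
wrist 65.5632969602926 273.4713734352131 204.2742355295032 -0.06618076626591878 [ 0.2672 -0.4859  0.374 ] [[0.3669, -0.8929, -0.2609], [-0.9303, -0.3525, -0.102], [-0.0009, 0.2801, -0.96]]
{'time_s': 0.15, 'q': [-80.803, 21.833, 74.374, 0.003, 83.859, -12.335], 'qvel': [0.017, -0.037, -0.211, -0.141, -0.034, 0.014], 'joint_efforts': [0.003, -44.863, -23.135, -0.0, 0.004, 0.0], 'position': [0.202, -0.511, 0.231], 'tool_rot': [[0.93, 0.367, -0.0], [0.367, -0.93, 0.001], [0.0, -0.001, -1.0]], 'ft_force': [0.408, 0.09, -0.353], 'wrist_torque': [0.036, 0.008, -0.009], 'gripper_force': 0.0, 'grip_width': 0.086}
```

View pics/scene0.png

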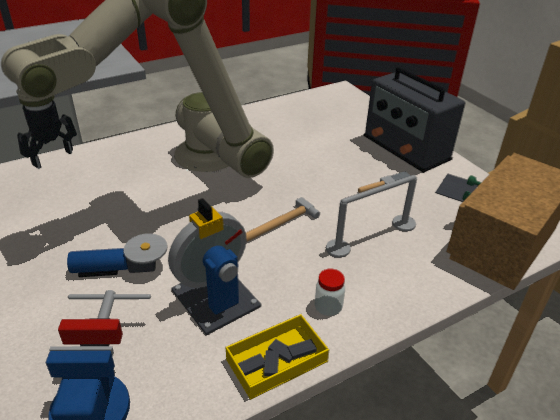

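View pics/top0.png

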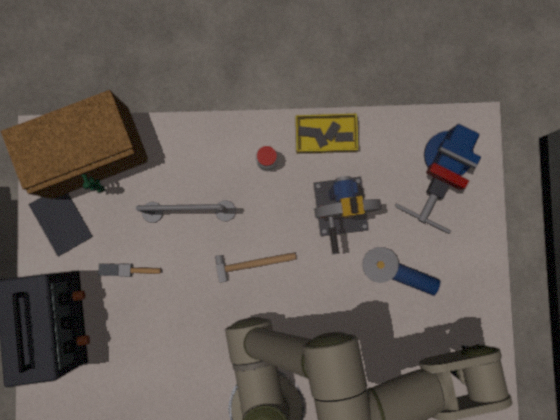

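Scene view: the wheel with its yellow saddle is at about (207,235), the rail runs from (340,195) to (412,180) and the jar is at (330,290). In the top view the saddle is at (352,206), the crank at (333,237) and the rail runs from (150,208) to (228,210). Next, an enlarged crop.

Run:
```python
import cv2,numpy as np
t=cv2.imread("pics/top0.png");s=cv2.imread("pics/scene0.png")
z=lambda im,x,y,w,h,f:cv2.resize(im[y:y+h,x:x+w],None,fx=f,fy=f,interpolation=cv2.INTER_CUBIC)
a=z(t,300,165,100,100,4);b=z(s,155,185,100,150,4)[:,:]
b=z(s,160,190,100,100,4)
c=z(t,130,185,200/2.*1.2.__int__() if 0 else 114,57,3.5);d=z(s,320,165,114,57,3.5)
top=np.hstack([a,b]);bot=np.hstack([c,d]);bot=cv2.resize(bot,(800,200))
cv2.imwrite("pics/c1.png",np.vstack([top,bot]))
```

```text
(no output)
```

View pics/c1.png

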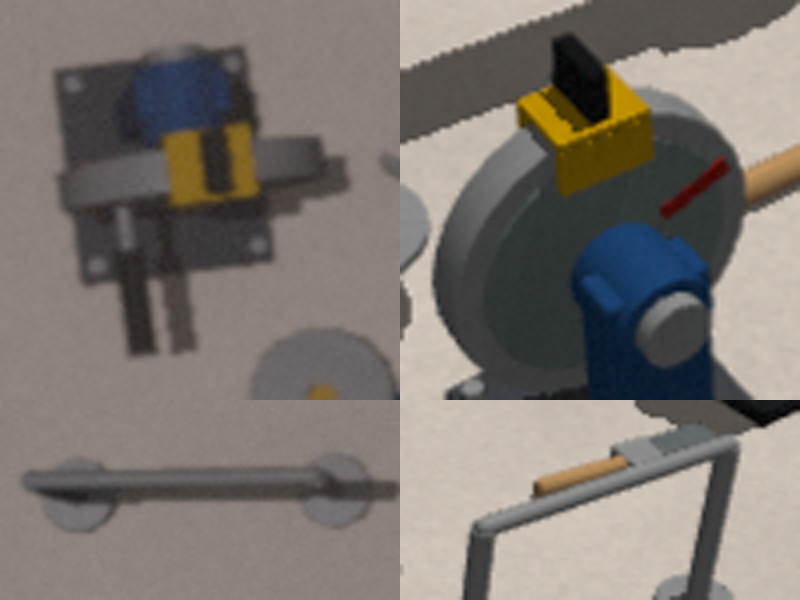

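The enlarged crop shows the black block's long side across the wheel, in line with the axle. The red stripe runs towards the upper right of the scene view, and both rail ends are clear. Next I cast rays.

```bash
cat > h.py <<'E'
from rig import status,get_image,env
import cv2,numpy as np
np.set_printoptions(precision=4,suppress=True)
def ray(d,p):
    f=210/np.tan(np.radians(d["vertical_fov"])/2)
    m=np.array([(p[0]-d["cx"])/f,(p[1]-d["cy"])/f]);u=m.copy()
    for _ in range(20): u=m/(1+d["k1"]*(u@u))
    v=np.array(d["orientation"])@[u[0],u[1],1]
    return np.array(d["xyz"]),v/np.linalg.norm(v)
def plane(d,p,n=(0,0,1),c=0):
    o,v=ray(d,p);n=np.array(n);return o+v*(c-n@o)/(n@v)
def tri(d1,p1,d2,p2):
    a,u=ray(d1,p1);b,v=ray(d2,p2)
    t=np.linalg.lstsq(np.c_[u,-v],b-a,rcond=None)[0]
    return (a+t[0]*u+b+t[1]*v)/2,np.linalg.norm(a+t[0]*u-b-t[1]*v)
def mask(d,lo,hi):
    return cv2.inRange(cv2.cvtColor(d["color"],cv2.COLOR_RGB2HSV),lo,hi)
E
python3 - <<'E'
from h import *
T=get_image("top");S=get_image("scene")
print("railL",tri(T,(137.1,208.1),S,(415.7,177.9)),"z.17",plane(T,(137.1,208.1),c=.17))
print("railR",tri(T,(222.9,207.3),S,(342.3,201.3)),plane(T,(222.9,207.3),c=.17))
t=lambda x,y:(300+x/4,165+y/4)
s=lambda x,y:(160+(x-400)/4,190+y/4)
print("bridge corners",[plane(T,t(*p),c=.256) for p in((163,137),(252,125),(260,195),(172,207))])
print("block top",[plane(T,t(*p),c=.292) for p in((200,128),(225,126),(236,190),(210,195))])
# same corner both views: scene block top corners & bridge corners
print("bridge scene",[plane(S,s(*p),c=.256) for p in((552,140),(652,118),(612,70),(520,100))])
print("block scene",[plane(S,s(*p),c=.292) for p in((553,37),(565,33),(607,66),(596,72))])
print("rim ends z.15",[plane(T,t(*p),c=.15) for p in((60,178),(65,210),(322,137),(325,175))])
print("base plate",[plane(T,t(*p),c=.012) for p in((55,70),(242,47),(272,262),(85,283))])
print("sleeve",[plane(T,t(*p),c=.17) for p in((120,250),(140,248),(130,355),(157,352))])
m=mask(T,(18,120,80),(35,255,255));n,l,st,c=cv2.connectedComponentsWithStats(m)
print([(c[i],st[i]) for i in range(1,n) if st[i][4]>30])
E
```

```text
railL (array([0.6401, 0.3653, 0.1656]), np.float64(0.006677137651855394)) z.17 [0.6377 0.3613 0.17  ]
railR (array([0.6358, 0.1112, 0.1712]), np.float64(0.010958856396869478)) [0.6329 0.1068 0.17  ]
bridge corners [array([ 0.6387, -0.2335,  0.256 ]), array([ 0.6453, -0.296 ,  0.256 ]), array([ 0.596 , -0.2997,  0.256 ]), array([ 0.5893, -0.238 ,  0.256 ])]
block top [array([ 0.6407, -0.2544,  0.292 ]), array([ 0.6416, -0.2715,  0.292 ]), array([ 0.5975, -0.2773,  0.292 ]), array([ 0.5946, -0.2595,  0.292 ])]
bridge scene [array([ 0.645 , -0.2913,  0.256 ]), array([ 0.6538, -0.2342,  0.256 ]), array([ 0.6028, -0.2355,  0.256 ]), array([ 0.6034, -0.293 ,  0.256 ])]
block scene [array([ 0.6026, -0.2697,  0.292 ]), array([ 0.6023, -0.2623,  0.292 ]), array([ 0.6414, -0.2542,  0.292 ]), array([ 0.6435, -0.2618,  0.292 ])]
rim ends z.15 [array([ 0.6199, -0.1684,  0.15  ]), array([ 0.5957, -0.1713,  0.15  ]), array([ 0.6452, -0.3661,  0.15  ]), array([ 0.6164, -0.3672,  0.15  ])]
base plate [array([ 0.7196, -0.1776,  0.012 ]), array([ 0.734 , -0.3317,  0.012 ]), array([ 0.5566, -0.3493,  0.012 ]), array([ 0.5437, -0.1963,  0.012 ])]
sleeve [array([ 0.5637, -0.2095,  0.17  ]), array([ 0.5647, -0.2244,  0.17  ]), array([ 0.4859, -0.2141,  0.17  ]), array([ 0.4876, -0.2341,  0.17  ])]
[(array([326.9987, 132.7916]), array([ 296,  114,   62,   38, 1579], dtype=int32)), (array([359.9474, 205.0439]), array([356, 196,   9,  19, 114], dtype=int32)), (array([346.297 , 207.1576]), array([341, 198,  15,  19, 165], dtype=int32)), (array([380.3939, 264.4848]), array([377, 262,   7,   6,  33], dtype=int32))]
```

```bash
python3 -m handwheel '5 3 5 0 0 7 1;9 6 8 0 0 14 1;12 8 11 0 0 21 1;14 8 13 0 0 28 1;14 8 13 0 0 35 1;14 8 13 0 0 42 1;14 8 13 0 0 49 1;14 8 13 0 0 55 1'
python3 -m handwheel '3 2 0 0 0 7 1;6 4 0 0 0 14 1;9 6 0 0 0 21 1;12 8 0 0 0 28 1;14 8 0 0 0 35 1;14 8 0 0 0 42 1;14 8 0 0 0 49 1;14 8 0 0 0 55 1'
python3 -m handwheel '3 2 0 0 0 7 1;6 4 0 0 0 14 1;9 6 0 0 0 21 1;12 8 0 0 0 28 1;13.8 8.7 0 0 0 35 1;13.8 8.7 0 0 0 42 1;13.8 8.7 0 0 0 49 1;13.8 8.7 0 0 0 55.5 1'
python3 - <<'E'
from h import *
s=status.observe();print({k:np.round(v,3).tolist() for k,v in s.items()})
d=get_image("wrist");cv2.imwrite("pics/w1.png",d["color"][:,:,::-1]);print(d["xyz"],d["orientation"])
E
```

```text
time_s: 0.92
position: [0.3425, -0.4312, 0.3615]
tool_rot: [[0.226, 0.974, 0.0], [0.974, -0.226, -0.0], [-0.0, 0.0, -1.0]]
ft_force: [-0.5, -0.1, -0.7]
grip_width: 0.0856
gripper_force: 0.0
time_s: 1.58
position: [0.4823, -0.3513, 0.3609]
tool_rot: [[-0.668, 0.744, -0.001], [0.744, 0.668, 0.001], [0.001, -0.0, -1.0]]
ft_force: [-1.1, 1.5, 1.6]
grip_width: 0.0856
gripper_force: 0.0
time_s: 2.25
position: [0.6203, -0.2643, 0.3607]
tool_rot: [[-0.992, -0.129, -0.001], [-0.129, 0.992, 0.0], [0.001, 0.001, -1.0]]
ft_force: [0.1, 0.0, 0.3]
grip_width: 0.0855
gripper_force: 0.0
{'time_s': 2.25, 'q': [-33.108, 34.103, 32.729, -0.005, 113.22, -130.535], 'qvel': [-0.555, -0.48, 0.28, 0.049, -0.056, -76.746], 'joint_efforts': [0.658, -56.928, -24.839, 0.021, -0.002, 1.696], 'position': [0.62, -0.264, 0.361], 'tool_rot': [[-0.992, -0.129, -0.001], [-0.129, 0.992, 0.0], [0.001, 0.001, -1.0]], 'ft_force': [0.1, 0.013, 0.327], 'wrist_torque': [0.017, -0.009, -0.021], 'gripper_force': 0.0, 'grip_width': 0.085}
[ 0.5484 -0.2742  0.5039] [[-0.1292  0.9516  0.279 ]
 [ 0.9916  0.1238  0.0367]
 [ 0.0004  0.2814 -0.9596]]
```

View pics/w1.png

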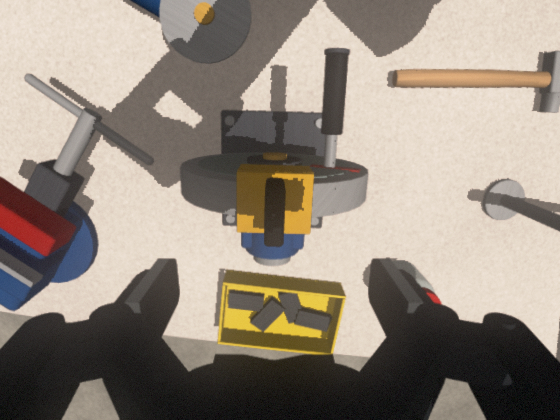

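The wrist view has the saddle's black block at about x 265–285, y 180–245. The yellow bridge spans x 237–313 and the crank sleeve runs from (337,50) to (333,133), clear of the fingers.

Run:
```python
from h import *
d=get_image("wrist")
m=mask(d,(0,0,0),(179,255,60))[150:265,225:320]
print(status.observe()["position"],status.observe()["tool_rot"])
n,l,st,c=cv2.connectedComponentsWithStats(m)
for i in range(1,n):
    if st[i][4]>100: print(st[i]+[225,150,0,0,0],c[i]+[225,150])
c=cv2.resize(d["color"][150:265,225:320],None,fx=6,fy=6)
my=mask(d,(15,130,90),(32,255,255))[150:265,225:320]
ys,xs=np.nonzero(my);b=[xs.min()+225,xs.max()+225,ys.min()+150,ys.max()+150];print(b)
for p in ((b[0],232),(b[1],232),(274,b[3])): print("bridge .256",plane(d,p,c=.256))
for p in ((265,244),(285,244),(266,180),(285,180),(265,190),(285,190)): print("block",p,plane(d,p,c=.292))
# crank sleeve axis points & stripe
for p in ((337,52),(333,130)): print("sleeve",[plane(d,p,c=z) for z in(.17,.19)])
```

```text
[ 0.62   -0.2645  0.361 ] [[-0.9923 -0.1238 -0.0005]
 [-0.1238  0.9923  0.0003]
 [ 0.0004  0.0004 -1.    ]]
[225 150  86  23 882] [257.2256 157.1916]
[265 178  20  54 856] [274.1998 201.736 ]
[np.int64(237), np.int64(313), np.int64(154), np.int64(233)]
bridge .256 [ 0.6477 -0.2911  0.256 ]
bridge .256 [ 0.6393 -0.2297  0.256 ]
bridge .256 [ 0.6444 -0.2611  0.256 ]
block (265, 244) [ 0.6396 -0.2682  0.292 ]
block (285, 244) [ 0.6377 -0.2543  0.292 ]
block (266, 180) [ 0.5939 -0.2734  0.292 ]
block (285, 180) [ 0.5922 -0.2609  0.292 ]
block (265, 190) [ 0.6008 -0.2732  0.292 ]
block (285, 190) [ 0.599 -0.26   0.292]
sleeve [array([ 0.4872, -0.2218,  0.17  ]), array([ 0.4908, -0.2249,  0.19  ])]
sleeve [array([ 0.5601, -0.2125,  0.17  ]), array([ 0.5594, -0.2163,  0.19  ])]
```

```bash
python3 -m handwheel '-0.2 0 -3 0 0 0 1;-0.2 0 -5.5 0 0 0 1;-0.2 0 -7.5 0 0 0 1;-0.2 0 -9 0 0 0 1;-0.2 0 -9.8 0 0 0 1;-0.2 0 -9.8 0 0 0 1' 60
python3 -m handwheel '0 0 0 0 0 0 0.1;0 0 0 0 0 0 0.1;0 0 0 0 0 0 0.05;0 0 0 0 0 0 0;0 0 0 0 0 0 0;0 0 0 0 0 0 0;0 0 0 0 0 0 0;0 0 0 0 0 0 0' 60
```

```text
time_s: 2.85
position: [0.6174, -0.2645, 0.2616]
tool_rot: [[-0.993, -0.12, -0.003], [-0.12, 0.993, 0.002], [0.003, 0.002, -1.0]]
ft_force: [0.0, -0.5, 0.5]
grip_width: 0.0854
gripper_force: 0.0
time_s: 3.52
position: [0.6179, -0.2645, 0.2638]
tool_rot: [[-0.992, -0.122, 0.001], [-0.122, 0.992, -0.0], [-0.001, -0.0, -1.0]]
ft_force: [-0.8, 1.4, 2.9]
grip_width: 0.0131
gripper_force: 58.7
```

```bash
python3 -m handwheel '0 0 1 0 0 0 0;0 0 2 0 0 0 0;0 0 3.5 0 0 0 0;0 0 5.5 0 0 0 0;0 0 7.5 0 0 0 0;0 0 9 0 0 0 0;0 0 9 0 0 0 0' 60
python3 -m handwheel '0.2 2 0 0 0 -1 0;0.5 5 0 0 0 -2 0;0.8 9 0 0 0 -4 0;1.2 13 0 0 0 -6 0;1.5 17 0 0 0 -7 0;1.8 21 0 0 0 -8 0;1.8 24.5 0 0 0 -8 0;1.8 28 0 0 0 -8 0'
python3 -m handwheel '0 4 0 0 0 0 0;0 8 0 0 0 0 0;0 12 0 0 0 0 0;0 16 0 0 0 0 0;0 19 0 0 0 0 0;0 21 0 0 0 0 0;0 22 0 0 0 0 0;0 22 0 0 0 0 0'
python3 - <<'E'
from h import *
z=lambda im,x,y,w,h,f:cv2.resize(im[y:y+h,x:x+w,::-1],None,fx=f,fy=f)
d=get_image("wrist");t=get_image("top");s=get_image("scene")
a=z(t["color"],110,160,133,100,3);b=z(s["color"],300,90,133,100,3);c=z(d["color"],140,140,260,195,1.5)
im=np.vstack([np.hstack([a,b]),np.hstack([cv2.resize(d["color"][:,:,::-1],(399,300)),cv2.resize(c,(399,300))])])
cv2.imwrite("pics/c2.png",im);print(d["xyz"],d["orientation"],im.shape)
E
```

```text
time_s: 4.1
position: [0.6182, -0.2649, 0.3561]
tool_rot: [[-0.992, -0.122, 0.004], [-0.122, 0.992, -0.003], [-0.004, -0.003, -1.0]]
ft_force: [1.0, 0.1, -1.8]
grip_width: 0.0129
gripper_force: 58.7
time_s: 4.77
position: [0.6354, 0.0174, 0.3516]
tool_rot: [[-1.0, 0.017, -0.002], [0.017, 1.0, 0.0], [0.002, 0.0, -1.0]]
ft_force: [0.7, 0.3, -2.2]
grip_width: 0.0128
gripper_force: 58.7
time_s: 5.43
position: [0.6355, 0.2372, 0.3516]
tool_rot: [[-1.0, 0.014, -0.002], [0.014, 1.0, -0.0], [0.002, -0.0, -1.0]]
ft_force: [0.8, -0.5, -2.1]
grip_width: 0.0131
gripper_force: 58.8
[0.5633 0.2376 0.495 ] [[ 0.0145  0.9599  0.2799]
 [ 0.9999 -0.0138 -0.0044]
 [-0.0003  0.2799 -0.96  ]] (600, 798, 3)
```

View pics/c2.png

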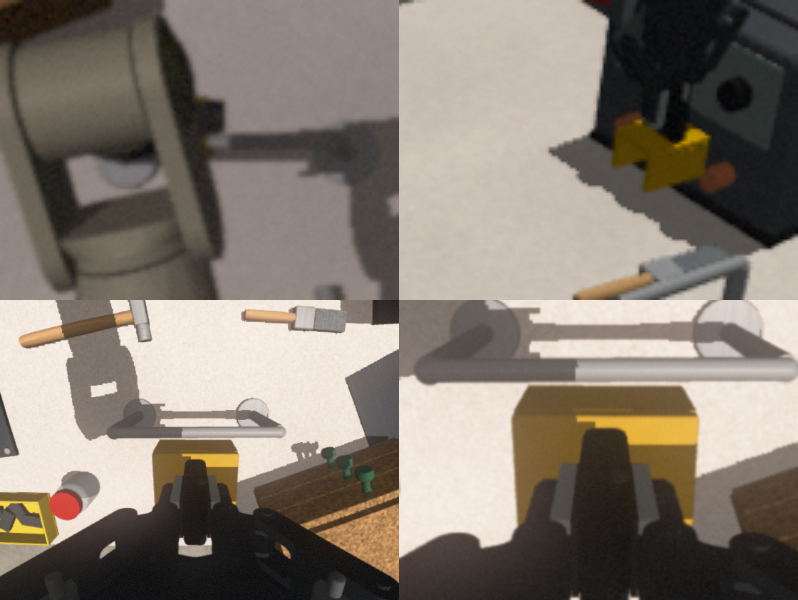

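The saddle hangs level in the grip. In the wrist view the rail bar lies at about row 185, from column 153 to 398, and parallel to the saddle.

Run:
```python
from h import *
d=get_image("wrist")
g=cv2.cvtColor(d["color"],cv2.COLOR_RGB2GRAY)
for x in(200,230,330,360): print(x,g[172:200,x].tolist())
for p in((153,185),(398,185)): print(plane(d,p,c=.17))
```

```text
200 [95, 97, 95, 98, 97, 88, 93, 94, 97, 99, 98, 102, 100, 101, 101, 99, 100, 93, 95, 105, 156, 223, 228, 226, 226, 226, 230, 233]
230 [229, 212, 137, 121, 117, 95, 93, 96, 99, 100, 99, 102, 104, 100, 98, 97, 95, 95, 91, 117, 178, 225, 217, 149, 98, 87, 86, 87]
330 [236, 237, 236, 223, 132, 132, 151, 160, 171, 177, 183, 193, 200, 194, 186, 178, 170, 160, 153, 178, 228, 231, 229, 226, 226, 231, 234, 238]
360 [202, 202, 198, 164, 129, 137, 154, 162, 173, 177, 187, 198, 201, 194, 182, 177, 171, 160, 155, 192, 233, 232, 233, 233, 233, 236, 239, 237]
[0.6362 0.1085 0.17  ]
[0.6408 0.3619 0.17  ]
```

```bash
python3 -m handwheel '0.1 0 -2 0 0 0 0;0.2 0 -5 0 0 0 0;0.2 0 -8 0 0 0 0;0.2 0 -10.5 0 0 0 0;0.2 0 -12 0 0 0 0;0.2 0 -13 0 0 0 0;0.2 0 -14 0 0 0 0;0.2 0 -14.5 0 0 0 0'
python3 -m handwheel '0 0 -0.3 0 0 0 0;0 0 -0.6 0 0 0 0;0 0 -0.9 0 0 0 0;0 0 -1.1 0 0 0 0;0 0 -1.3 0 0 0 0;0 0 -1.4 0 0 0 0;0 0 -1.4 0 0 0 0'
```

```text
time_s: 6.3
position: [0.638, 0.2346, 0.2077]
tool_rot: [[-1.0, 0.018, -0.0], [0.018, 1.0, -0.0], [0.0, -0.0, -1.0]]
ft_force: [-0.3, -0.4, -1.6]
grip_width: 0.0129
gripper_force: 58.8
time_s: 6.88
position: [0.6378, 0.2354, 0.1942]
tool_rot: [[-1.0, 0.017, -0.0], [0.017, 1.0, -0.0], [0.0, -0.0, -1.0]]
ft_force: [0.0, -0.7, -2.1]
grip_width: 0.013
gripper_force: 58.8
```

```bash
python3 -m handwheel '0 0 -0.1 0 0 0 0;0 0 -0.2 0 0 0 0;0 0 -0.2 0 0 0 0'
python3 -m handwheel '0 0 -0.1 0 0 0 0;0 0 -0.2 0 0 0 0;0 0 -0.2 0 0 0 0'
```

```text
time_s: 7.13
position: [0.6378, 0.2354, 0.1921]
tool_rot: [[-1.0, 0.017, -0.0], [0.017, 1.0, -0.0], [0.0, -0.0, -1.0]]
ft_force: [-0.8, -0.2, -2.7]
grip_width: 0.0131
gripper_force: 58.8
time_s: 7.38
position: [0.6379, 0.2355, 0.1918]
tool_rot: [[-1.0, 0.017, 0.002], [0.017, 1.0, 0.0], [-0.002, 0.0, -1.0]]
ft_force: [-3.2, -0.0, 5.9]
grip_width: 0.0132
gripper_force: 60.0
```

```bash
python3 -m handwheel '0 0 0 0 0 0 0.2;0 0 0 0 0 0 0.3;0 0 0 0 0 0 0.4;0 0 0 0 0 0 0.6;0 0 0 0 0 0 0.8;0 0 0 0 0 0 1;0 0 0 0 0 0 1' 
python3 -m handwheel '0 0 1 0 0 0 1;0 0 3 0 0 0 1;0 0 6 0 0 0 1;0 0 9 0 0 0 1;0 0 11 0 0 0 1;0 0 12 0 0 0 1;0 0 12 0 0 0 1'
python3 - <<'E'
from h import *
z=lambda im,x,y,w,h,f:cv2.resize(im[y:y+h,x:x+w,::-1],None,fx=f,fy=f)
d=get_image("wrist");s=get_image("scene")
im=np.hstack([cv2.resize(d["color"][:,:,::-1],(400,300)),z(s["color"],310,120,133,100,3)])
cv2.imwrite("pics/c3.png",im)
E
```

```text
time_s: 7.97
position: [0.6379, 0.2354, 0.1903]
tool_rot: [[-1.0, 0.017, -0.0], [0.017, 1.0, 0.0], [0.0, 0.0, -1.0]]
ft_force: [0.4, -0.1, 0.1]
grip_width: 0.0805
gripper_force: 0.0
time_s: 8.55
position: [0.6382, 0.2355, 0.3142]
tool_rot: [[-1.0, 0.017, 0.006], [0.017, 1.0, 0.001], [-0.006, 0.001, -1.0]]
ft_force: [-0.2, -0.4, -0.0]
grip_width: 0.0853
gripper_force: 0.0
```

View pics/c3.png

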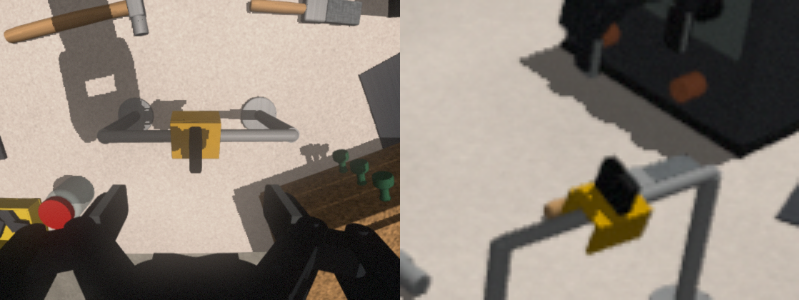

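The saddle sits astride the rail, released and held up by the bar. Now the crank: triangulate its sleeve from the earlier top and wrist pictures.

Run:
```python
from h import *
T=get_image("top");S=get_image("scene");W=get_image("wrist")
W["xyz"]=[0.5484,-0.2742,0.5039];W["orientation"]=[[-0.1292,0.9516,0.279],[0.9916,0.1238,0.0367],[0.0004,0.2814,-0.9596]]
w=cv2.imread("pics/w1.png");t=cv2.imread("pics/top0.png")
def sleeve(im,x0,x1,y0,y1,th):
    out=[]
    g=cv2.cvtColor(im,cv2.COLOR_BGR2GRAY)
    m=(g[y0:y1,x0:x1]<th).astype(np.uint8)
    n,l,st,c=cv2.connectedComponentsWithStats(m);i=1+np.argmax(st[1:,4])
    p=np.argwhere(l==i)[:,::-1]+[x0,y0]
    r=cv2.minAreaRect(p.astype(np.float32));b=cv2.boxPoints(r);b=b[np.argsort(b[:,1])]
    print(r);return b[:2].mean(0),b[2:].mean(0)
wo,wi=sleeve(w,315,356,40,140,60); ti,to=sleeve(t,322,342,224,258,55)
print("outer",wo,to,tri(W,wo,T,to));print("inner",wi,ti,tri(W,wi,T,ti))
P=tri(W,wo,T,to)[0];Q=tri(W,wi,T,ti)[0];print("mid",(P+Q)/2,"len",np.linalg.norm(P-Q),"dir",(Q-P)/np.linalg.norm(P-Q))
# wheel back face: stripe from scene
a=np.array([.9925,.1219,0])
C=np.array([.6046,-.2690,.15])
for p in((241.75,230.75),(225.75,243.25)):
    X=plane(S,p,a,a@(C+.03*a))-C;print("stripe y,z",X@[-.1219,.9925,0],X[2])
M=(P+Q)/2-C;print("crank in wheel frame x,y,z",M@a,M@[-.1219,.9925,0],M[2])
```

```text
((324.5, 127.0), (5.0, 12.0), 0.0)
((332.4604187011719, 239.16856384277344), (26.065702438354492, 8.323902130126953), 87.27368927001953)
outer [324.5 121. ] [333.0803 252.1867] (array([ 0.5217, -0.219 ,  0.1671]), np.float64(0.06282613135504535))
inner [324.5 133. ] [331.8405 226.1505] (array([ 0.5669, -0.2171,  0.1511]), np.float64(0.0027299975185865934))
mid [ 0.5443 -0.218   0.1591] len 0.04798980259892753 dir [ 0.9419  0.0396 -0.3336]
stripe y,z 0.09328017450923476 0.02511938990120935
stripe y,z 0.04647004800038731 0.008685194129375323
crank in wheel frame x,y,z -0.05360658664310086 0.0579399732239245 0.009083511858143017
```

```bash
python3 -m handwheel '-0.5 -2 0 0 0 0 1;-1.5 -5 0 0 0 1 1;-3 -9 0 0 0 2 1;-4 -13 0 0 0 4 1;-5 -17 0 0 0 5 1;-6 -21 0 0 0 6 1;-7 -25 0 0 0 7 1;-8 -29 0 0 0 8 1'
python3 -m handwheel '-1 -4 0 0 0 0 1;-2 -8 0 0 0 0 1;-3 -12 0 0 0 0 1;-3.8 -15 0 0 0 0 1;-3.8 -16.3 0 0 0 0 1;-3.8 -16.3 0 0 0 0 1;-3.8 -16.3 0 0 0 0 1'
python3 - <<'E'
from h import *
d=get_image("wrist");cv2.imwrite("pics/w2.png",d["color"][:,:,::-1])
np.savez("w2.npz",**{k:np.array(v) for k,v in d.items()})
E
```

```text
time_s: 9.47
position: [0.5567, -0.0562, 0.3097]
tool_rot: [[-0.992, -0.123, -0.001], [-0.123, 0.992, 0.0], [0.001, 0.001, -1.0]]
ft_force: [1.5, -0.7, -0.1]
grip_width: 0.0853
gripper_force: 0.0
time_s: 10.05
position: [0.5199, -0.2173, 0.3097]
tool_rot: [[-0.993, -0.122, -0.001], [-0.122, 0.993, 0.001], [0.001, 0.001, -1.0]]
ft_force: [-0.0, 0.4, 0.8]
grip_width: 0.0856
gripper_force: 0.0
```

View pics/w2.png

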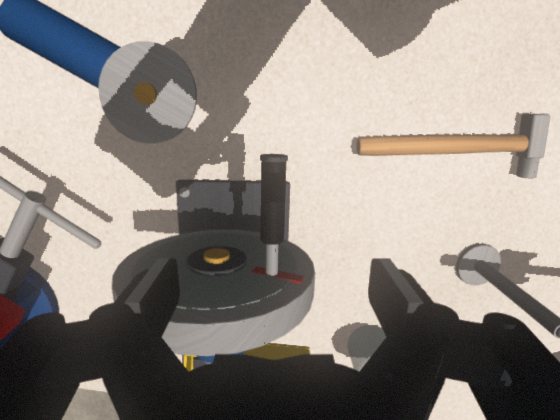

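The wrist view now shows the front of the wheel: hub at (217,256), sleeve from (273,157) to (271,242) and red stripe from (253,269) to (302,280).

Run:
```python
from h import *
d=dict(np.load("w2.npz"))
a=np.array([.9925,.1219,0]);y=np.array([-.1219,.9925,0])
H=plane(d,(217,256),c=.15);print("hub z.15",H,H+.011*a)
C=H+.011*a
for C in (C,np.array([.6046,-.269,.15])):
  for n,p,off in(("in",(271,242),.0425),("out",(273,157),.1175),("mid?",(272,197),.08)):
    X=plane(d,p,a,a@(C-off*a))-C;print(n,X@y,X[2],np.hypot(X@y,X[2]))
  for p in((253,269),(302,280)):
    X=plane(d,p,a,a@C)-C;print("stripe",X@y,X[2])
  for p in((113,283),(314,272)):
    X=plane(d,p,a,a@C)-C;print("rim",X@y,X[2])
```

```text
hub z.15 [ 0.5977 -0.2661  0.15  ] [ 0.6086 -0.2648  0.15  ]
in 0.05535901748846653 0.037842432132661474 0.0670572180082311
out 0.05716556529192112 0.04054126118618745 0.0700820641370641
mid? 0.05625358067709759 0.0252155042439407 0.06164646780855266
stripe 0.03692327075710982 0.006955717265332506
stripe 0.08443895288912273 0.02914924329349272
rim -0.09266809527756613 0.0367868703987117
rim 0.09764612999132634 0.01346979803361481
in 0.05911832864851638 0.04835887236202027 0.07637772789445992
out 0.060862893525264423 0.07188318066101385 0.09418855275569123
mid? 0.05999795702492945 0.04175640189921939 0.07309823490847378
stripe 0.041192046559669036 0.01547353533176174
stripe 0.08734054493994817 0.03702848001544959
rim -0.08467054610887165 0.04444634726010202
rim 0.10016770775781007 0.021800184393620664
```

```bash
python3 -m handwheel '0.2 0 -2 0 0 0 1;0.2 -0.1 -5 0 0 0 1;0.2 -0.1 -8 0 0 0 1;0.2 -0.1 -11 0 0 0 1;0.2 -0.1 -13 0 0 0 1;0.2 -0.1 -14.5 0 0 0 1;0.2 -0.1 -15.8 0 0 0 1;0.2 -0.1 -15.8 0 0 0 1'
python3 -m handwheel '0 0 0 0 0 0 0.3;0 0 0 0 0 0 0.2;0 0 0 0 0 0 0.1;0 0 0 0 0 0 0;0 0 0 0 0 0 0;0 0 0 0 0 0 0;0 0 0 0 0 0 0;0 0 0 0 0 0 0' 90
python3 - <<'E'
from h import *
d=get_image("wrist")
cv2.imwrite("pics/w3.png",d["color"][:,:,::-1])
E
```

```text
time_s: 10.77
position: [0.5214, -0.2161, 0.1499]
tool_rot: [[-0.992, -0.125, -0.004], [-0.125, 0.992, 0.003], [0.004, 0.003, -1.0]]
ft_force: [-0.9, 0.6, -0.6]
grip_width: 0.085
gripper_force: 0.0
time_s: 11.43
position: [0.5219, -0.2181, 0.1529]
tool_rot: [[-0.993, -0.122, 0.001], [-0.122, 0.993, 0.001], [-0.001, 0.001, -1.0]]
ft_force: [-1.5, 5.5, 6.4]
grip_width: 0.0196
gripper_force: 87.8
```

View pics/w3.png

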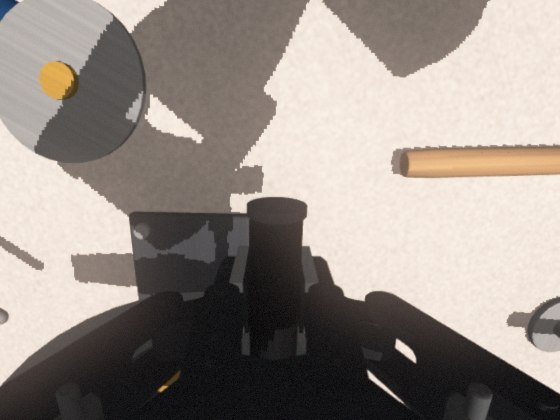

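The sleeve is gripped at its middle. Measured radius is 60.7 mm at about 21°, which matches the drawing. Next I work out the circle steps.

Run:
```python
import numpy as np
def pos(t): 
    t=np.radians(t);u=6.0*np.cos(t);return np.round([-.1219*u,.9925*u,6.0*np.sin(t)],2)
for k in range(24):
    s=20+15*k
    print(s,';'.join('%.2f %.2f %.2f 0 0 0 0'%tuple(pos(s+x)-pos(s)) for x in(5,10,15)))
```

```text
20 0.03 -0.20 0.49 0 0 0 0;0.06 -0.44 0.95 0 0 0 0;0.09 -0.72 1.39 0 0 0 0
35 0.04 -0.32 0.42 0 0 0 0;0.08 -0.67 0.80 0 0 0 0;0.13 -1.05 1.16 0 0 0 0
50 0.05 -0.41 0.31 0 0 0 0;0.10 -0.85 0.60 0 0 0 0;0.16 -1.31 0.84 0 0 0 0
65 0.06 -0.48 0.20 0 0 0 0;0.12 -0.98 0.36 0 0 0 0;0.18 -1.49 0.47 0 0 0 0
80 0.07 -0.51 0.07 0 0 0 0;0.13 -1.03 0.09 0 0 0 0;0.19 -1.55 0.07 0 0 0 0
95 0.07 -0.51 -0.07 0 0 0 0;0.13 -1.02 -0.18 0 0 0 0;0.19 -1.52 -0.34 0 0 0 0
110 0.06 -0.48 -0.20 0 0 0 0;0.12 -0.94 -0.44 0 0 0 0;0.17 -1.38 -0.73 0 0 0 0
125 0.05 -0.41 -0.31 0 0 0 0;0.10 -0.79 -0.67 0 0 0 0;0.14 -1.14 -1.05 0 0 0 0
140 0.04 -0.32 -0.42 0 0 0 0;0.07 -0.60 -0.86 0 0 0 0;0.10 -0.84 -1.32 0 0 0 0
155 0.03 -0.20 -0.49 0 0 0 0;0.05 -0.35 -0.99 0 0 0 0;0.06 -0.46 -1.50 0 0 0 0
170 0.01 -0.07 -0.52 0 0 0 0;0.01 -0.10 -1.04 0 0 0 0;0.01 -0.07 -1.56 0 0 0 0
185 -0.01 0.07 -0.52 0 0 0 0;-0.02 0.18 -1.03 0 0 0 0;-0.04 0.33 -1.53 0 0 0 0
200 -0.03 0.20 -0.49 0 0 0 0;-0.06 0.44 -0.95 0 0 0 0;-0.09 0.72 -1.39 0 0 0 0
215 -0.04 0.32 -0.42 0 0 0 0;-0.08 0.67 -0.80 0 0 0 0;-0.13 1.05 -1.16 0 0 0 0
230 -0.05 0.41 -0.31 0 0 0 0;-0.10 0.85 -0.60 0 0 0 0;-0.16 1.31 -0.84 0 0 0 0
245 -0.06 0.48 -0.20 0 0 0 0;-0.12 0.98 -0.36 0 0 0 0;-0.18 1.49 -0.47 0 0 0 0
260 -0.07 0.51 -0.07 0 0 0 0;-0.13 1.03 -0.09 0 0 0 0;-0.19 1.55 -0.07 0 0 0 0
275 -0.07 0.51 0.07 0 0 0 0;-0.13 1.02 0.18 0 0 0 0;-0.19 1.52 0.34 0 0 0 0
290 -0.06 0.48 0.20 0 0 0 0;-0.12 0.94 0.44 0 0 0 0;-0.17 1.38 0.73 0 0 0 0
305 -0.05 0.41 0.31 0 0 0 0;-0.10 0.79 0.67 0 0 0 0;-0.14 1.14 1.05 0 0 0 0
320 -0.04 0.32 0.42 0 0 0 0;-0.07 0.60 0.86 0 0 0 0;-0.10 0.84 1.32 0 0 0 0
335 -0.03 0.20 0.49 0 0 0 0;-0.05 0.35 0.99 0 0 0 0;-0.06 0.46 1.50 0 0 0 0
350 -0.01 0.07 0.52 0 0 0 0;-0.01 0.10 1.04 0 0 0 0;-0.01 0.07 1.56 0 0 0 0
365 0.01 -0.07 0.52 0 0 0 0;0.02 -0.18 1.03 0 0 0 0;0.04 -0.33 1.53 0 0 0 0
```

```bash
(
python3 -m handwheel '0.03 -0.20 0.49 0 0 0 0;0.06 -0.44 0.95 0 0 0 0;0.09 -0.72 1.39 0 0 0 0'
python3 -m handwheel '0.04 -0.32 0.42 0 0 0 0;0.08 -0.67 0.80 0 0 0 0;0.13 -1.05 1.16 0 0 0 0'
python3 -m handwheel '0.05 -0.41 0.31 0 0 0 0;0.10 -0.85 0.60 0 0 0 0;0.16 -1.31 0.84 0 0 0 0'
python3 -m handwheel '0.06 -0.48 0.20 0 0 0 0;0.12 -0.98 0.36 0 0 0 0;0.18 -1.49 0.47 0 0 0 0'
) | tee f1.txt | grep -v tool_rot
```

```text
time_s: 11.73
position: [0.5224, -0.2241, 0.1651]
ft_force: [1.9, 8.0, -4.5]
grip_width: 0.0198
gripper_force: 88.9
time_s: 11.98
position: [0.5235, -0.2348, 0.1771]
ft_force: [-1.7, 7.1, -1.4]
grip_width: 0.0196
gripper_force: 89.2
time_s: 12.23
position: [0.525, -0.2485, 0.1859]
ft_force: [-3.0, 5.8, 0.6]
grip_width: 0.0197
gripper_force: 89.5
time_s: 12.48
position: [0.5266, -0.264, 0.1907]
ft_force: [-5.0, 3.7, -0.6]
grip_width: 0.0199
gripper_force: 89.6
```

```bash
(
python3 -m handwheel '0.07 -0.51 0.07 0 0 0 0;0.13 -1.03 0.09 0 0 0 0;0.19 -1.55 0.07 0 0 0 0'
python3 -m handwheel '0.07 -0.51 -0.07 0 0 0 0;0.13 -1.02 -0.18 0 0 0 0;0.19 -1.52 -0.34 0 0 0 0'
python3 -m handwheel '0.06 -0.48 -0.20 0 0 0 0;0.12 -0.94 -0.44 0 0 0 0;0.17 -1.38 -0.73 0 0 0 0'
python3 -m handwheel '0.05 -0.41 -0.31 0 0 0 0;0.10 -0.79 -0.67 0 0 0 0;0.14 -1.14 -1.05 0 0 0 0'
python3 -m handwheel '0.04 -0.32 -0.42 0 0 0 0;0.07 -0.60 -0.86 0 0 0 0;0.10 -0.84 -1.32 0 0 0 0'
python3 -m handwheel '0.03 -0.20 -0.49 0 0 0 0;0.05 -0.35 -0.99 0 0 0 0;0.06 -0.46 -1.50 0 0 0 0'
python3 -m handwheel '0.01 -0.07 -0.52 0 0 0 0;0.01 -0.10 -1.04 0 0 0 0;0.01 -0.07 -1.56 0 0 0 0'
python3 -m handwheel '-0.01 0.07 -0.52 0 0 0 0;-0.02 0.18 -1.03 0 0 0 0;-0.04 0.33 -1.53 0 0 0 0'
) | tee -a f1.txt | grep -E "posi|ft_f|width"
```

```text
position: [0.5282, -0.2799, 0.1912]
ft_force: [-4.7, 2.3, -0.8]
grip_width: 0.0193
position: [0.5297, -0.2952, 0.1875]
ft_force: [-6.9, 1.9, -0.8]
grip_width: 0.0196
position: [0.5312, -0.309, 0.1799]
ft_force: [-8.4, 0.5, -1.7]
grip_width: 0.0193
position: [0.5323, -0.3201, 0.1691]
ft_force: [-8.8, 3.1, -1.6]
grip_width: 0.0192
position: [0.5331, -0.3282, 0.1558]
ft_force: [-10.1, 3.6, -0.9]
grip_width: 0.0195
position: [0.5336, -0.3326, 0.141]
ft_force: [-11.5, 4.0, 1.1]
grip_width: 0.0193
position: [0.5336, -0.3331, 0.1257]
ft_force: [-12.1, 6.0, 4.8]
grip_width: 0.0195
position: [0.5333, -0.3299, 0.1109]
ft_force: [-11.9, 5.3, 7.7]
grip_width: 0.0197
```

```bash
(
python3 -m handwheel '-0.03 0.20 -0.49 0 0 0 0;-0.06 0.44 -0.95 0 0 0 0;-0.09 0.72 -1.39 0 0 0 0'
python3 -m handwheel '-0.04 0.32 -0.42 0 0 0 0;-0.08 0.67 -0.80 0 0 0 0;-0.13 1.05 -1.16 0 0 0 0'
python3 -m handwheel '-0.05 0.41 -0.31 0 0 0 0;-0.10 0.85 -0.60 0 0 0 0;-0.16 1.31 -0.84 0 0 0 0'
python3 -m handwheel '-0.06 0.48 -0.20 0 0 0 0;-0.12 0.98 -0.36 0 0 0 0;-0.18 1.49 -0.47 0 0 0 0'
python3 -m handwheel '-0.07 0.51 -0.07 0 0 0 0;-0.13 1.03 -0.09 0 0 0 0;-0.19 1.55 -0.07 0 0 0 0'
python3 -m handwheel '-0.07 0.51 0.07 0 0 0 0;-0.13 1.02 0.18 0 0 0 0;-0.19 1.52 0.34 0 0 0 0'
python3 -m handwheel '-0.06 0.48 0.20 0 0 0 0;-0.12 0.94 0.44 0 0 0 0;-0.17 1.38 0.73 0 0 0 0'
python3 -m handwheel '-0.05 0.41 0.31 0 0 0 0;-0.10 0.79 0.67 0 0 0 0;-0.14 1.14 1.05 0 0 0 0'
python3 -m handwheel '-0.04 0.32 0.42 0 0 0 0;-0.07 0.60 0.86 0 0 0 0;-0.10 0.84 1.32 0 0 0 0'
python3 -m handwheel '-0.03 0.20 0.49 0 0 0 0;-0.05 0.35 0.99 0 0 0 0;-0.06 0.46 1.50 0 0 0 0'
python3 -m handwheel '-0.01 0.07 0.52 0 0 0 0;-0.01 0.10 1.04 0 0 0 0;-0.01 0.07 1.56 0 0 0 0'
python3 -m handwheel '0.01 -0.07 0.52 0 0 0 0;0.02 -0.18 1.03 0 0 0 0;0.04 -0.33 1.53 0 0 0 0'
) | tee -a f1.txt | grep -E "posi|ft_f|width"
cat > fit.py <<'E'
import re,sys,numpy as np
from scipy.optimize import least_squares
def load(f):
    t=open(f).read();g=lambda k:np.array([[float(x) for x in m.split(',')] for m in re.findall(k+r': \[([^\[\]]*)\]',t)])
    return g('position'),g('ft_force')
A=np.array([-.1219,.9925,0])
D=[];
for f in sys.argv[1:]:
    p,F=load(f);s=1 if f.startswith('f') else -1
    D+=[(p@A,p[:,2],F@A,F[:,2],s*np.ones(len(p)))]
u,z,Fu,Fz,s=np.hstack(D)
r=least_squares(lambda c:np.hypot(u-c[0],z-c[1])-c[2],[u.mean(),z.mean(),.06]).x
print("circle",r,"rms",np.std(np.hypot(u-r[0],z-r[1])-r[2]))
th=np.arctan2(z-r[1],u-r[0])
tau=-.06*(-np.sin(th)*Fu+np.cos(th)*Fz); rad=np.cos(th)*Fu+np.sin(th)*Fz
M=np.c_[s,np.cos(th),-np.sin(th)]
c,res,_,_=np.linalg.lstsq(M,tau,rcond=None);e=tau-M@c
# tau_load = W cos(th+phi) = W cos phi cos th - W sin phi sin th
W=np.hypot(c[1],c[2]);phi=np.degrees(np.arctan2(c[2],c[1]))
cov=np.linalg.inv(M.T@M)*e.var()
print("drag",c[0],"W",W,"phi",phi,"+-",np.degrees(np.sqrt(cov[1,1])/W),"resid",e.std(),"handle target",-90-phi)
print(np.c_[np.degrees(th),tau,e,rad].round(3))
E
python3 fit.py f1.txt
```

```text
position: [0.5327, -0.3232, 0.0976]
ft_force: [-12.3, 2.8, 11.4]
grip_width: 0.0193
position: [0.5317, -0.3138, 0.0867]
ft_force: [-11.3, -1.8, 11.6]
grip_width: 0.0197
position: [0.5305, -0.3019, 0.0784]
ft_force: [-10.2, -7.2, 9.6]
grip_width: 0.0199
position: [0.5291, -0.2879, 0.0733]
ft_force: [-8.1, -11.2, 1.3]
grip_width: 0.0194
position: [0.5275, -0.2723, 0.0718]
ft_force: [-3.4, -13.1, -5.1]
grip_width: 0.0194
position: [0.5258, -0.2565, 0.0744]
ft_force: [-0.2, -11.0, -11.1]
grip_width: 0.0195
position: [0.5242, -0.2417, 0.0812]
ft_force: [3.5, -7.1, -14.7]
grip_width: 0.0195
position: [0.523, -0.2295, 0.0915]
ft_force: [4.7, -3.5, -15.8]
grip_width: 0.0197
position: [0.522, -0.2204, 0.1046]
ft_force: [5.6, 0.3, -14.1]
grip_width: 0.0196
position: [0.5215, -0.2151, 0.1196]
ft_force: [6.9, 2.8, -13.8]
grip_width: 0.0191
position: [0.5214, -0.214, 0.1354]
ft_force: [5.7, 5.2, -12.2]
grip_width: 0.0193
position: [0.5217, -0.217, 0.1509]
ft_force: [4.8, 6.0, -8.8]
grip_width: 0.0197
circle [-0.33597654  0.13155933  0.05999719] rms 0.0001528093050962915
drag 0.4546377272405695 W 
[... 743 characters left out ...]
 2.95000e-01 -4.00000e-03 -8.94800e+00]
 [-1.45675e+02  4.20000e-01  2.80000e-02 -9.96200e+00]
 [-1.31924e+02  4.83000e-01 -2.00000e-03 -8.35700e+00]
 [-1.18052e+02  5.83000e-01  6.00000e-03 -5.69600e+00]
 [-1.03755e+02  6.09000e-01 -5.60000e-02  1.14600e+00]
 [-8.86420e+01  7.62000e-01  1.90000e-02  4.80000e+00]
 [-7.31560e+01  8.19000e-01  1.50000e-02  7.46700e+00]
 [-5.74140e+01  8.53000e-01  1.50000e-02  8.36100e+00]
 [-4.20300e+01  8.67000e-01  2.30000e-02  7.57200e+00]
 [-2.67020e+01  7.66000e-01 -5.60000e-02  5.99200e+00]
 [-1.14740e+01  7.88000e-01  1.40000e-02  4.64400e+00]
 [ 3.66100e+00  7.48000e-01  4.30000e-02  3.67800e+00]
 [ 1.87400e+01  6.04000e-01 -1.50000e-02  2.25800e+00]]
```

The fit is clean: drag 0.45 N m, imbalance 0.39 N m, with the handle at about −136° for heavy side down. A reverse sweep will cancel the lead from compliance.

Run:
```python
import numpy as np
def pos(t): 
    t=np.radians(t);u=6.0*np.cos(t);return np.round([-.1219*u,.9925*u,6.0*np.sin(t)],2)
for k in range(15):
    s=20-15*k
    print("python3 -m handwheel '"+';'.join('%.2f %.2f %.2f 0 0 0 0'%tuple(pos(s-x)-pos(s)+0.) for x in(5,10,15))+"'")
```

```text
python3 -m handwheel '-0.02 0.15 -0.50 0 0 0 0;-0.03 0.26 -1.01 0 0 0 0;-0.04 0.33 -1.53 0 0 0 0'
python3 -m handwheel '0.00 0.03 -0.52 0 0 0 0;0.00 0.00 -1.04 0 0 0 0;0.01 -0.07 -1.56 0 0 0 0'
python3 -m handwheel '0.01 -0.11 -0.51 0 0 0 0;0.03 -0.26 -1.01 0 0 0 0;0.06 -0.46 -1.50 0 0 0 0'
python3 -m handwheel '0.03 -0.24 -0.46 0 0 0 0;0.06 -0.52 -0.90 0 0 0 0;0.10 -0.84 -1.32 0 0 0 0'
python3 -m handwheel '0.04 -0.35 -0.38 0 0 0 0;0.09 -0.73 -0.74 0 0 0 0;0.14 -1.14 -1.05 0 0 0 0'
python3 -m handwheel '0.05 -0.44 -0.29 0 0 0 0;0.11 -0.90 -0.53 0 0 0 0;0.17 -1.38 -0.73 0 0 0 0'
python3 -m handwheel '0.06 -0.50 -0.16 0 0 0 0;0.12 -1.01 -0.27 0 0 0 0;0.19 -1.52 -0.34 0 0 0 0'
python3 -m handwheel '0.06 -0.52 -0.02 0 0 0 0;0.12 -1.04 0.00 0 0 0 0;0.19 -1.55 0.07 0 0 0 0'
python3 -m handwheel '0.06 -0.51 0.11 0 0 0 0;0.12 -1.01 0.27 0 0 0 0;0.18 -1.49 0.47 0 0 0 0'
python3 -m handwheel '0.06 -0.46 0.24 0 0 0 0;0.11 -0.90 0.53 0 0 0 0;0.16 -1.31 0.84 0 0 0 0'
python3 -m handwheel '0.05 -0.38 0.36 0 0 0 0;0.09 -0.73 0.74 0 0 0 0;0.13 -1.05 1.16 0 0 0 0'
python3 -m handwheel '0.03 -0.28 0.44 0 0 0 0;0.06 -0.52 0.90 0 0 0 0;0.09 -0.72 1.39 0 0 0 0'
python3 -m handwheel '0.02 -0.15 0.50 0 0 0 0;0.03 -0.26 1.01 0 0 0 0;0.04 -0.33 1.53 0 0 0 0'
python3 -m handwheel '0.00 -0.03 0.52 0 0 0 0;0.00 0.00 1.04 0 0 0 0;-0.01 0.07 1.56 0 0 0 0'
python3 -m handwheel '-0.01 0.11 0.51 0 0 0 0;-0.03 0.26 1.01 0 0 0 0;-0.06 0.46 1.50 0 0 0 0'
```

```bash
(
python3 -m handwheel '-0.02 0.15 -0.50 0 0 0 0;-0.03 0.26 -1.01 0 0 0 0;-0.04 0.33 -1.53 0 0 0 0'
python3 -m handwheel '0 0.03 -0.52 0 0 0 0;0 0 -1.04 0 0 0 0;0.01 -0.07 -1.56 0 0 0 0'
python3 -m handwheel '0.01 -0.11 -0.51 0 0 0 0;0.03 -0.26 -1.01 0 0 0 0;0.06 -0.46 -1.50 0 0 0 0'
python3 -m handwheel '0.03 -0.24 -0.46 0 0 0 0;0.06 -0.52 -0.90 0 0 0 0;0.10 -0.84 -1.32 0 0 0 0'
python3 -m handwheel '0.04 -0.35 -0.38 0 0 0 0;0.09 -0.73 -0.74 0 0 0 0;0.14 -1.14 -1.05 0 0 0 0'
python3 -m handwheel '0.05 -0.44 -0.29 0 0 0 0;0.11 -0.90 -0.53 0 0 0 0;0.17 -1.38 -0.73 0 0 0 0'
python3 -m handwheel '0.06 -0.50 -0.16 0 0 0 0;0.12 -1.01 -0.27 0 0 0 0;0.19 -1.52 -0.34 0 0 0 0'
python3 -m handwheel '0.06 -0.52 -0.02 0 0 0 0;0.12 -1.04 0 0 0 0 0;0.19 -1.55 0.07 0 0 0 0'
python3 -m handwheel '0.06 -0.51 0.11 0 0 0 0;0.12 -1.01 0.27 0 0 0 0;0.18 -1.49 0.47 0 0 0 0'
python3 -m handwheel '0.06 -0.46 0.24 0 0 0 0;0.11 -0.90 0.53 0 0 0 0;0.16 -1.31 0.84 0 0 0 0'
python3 -m handwheel '0.05 -0.38 0.36 0 0 0 0;0.09 -0.73 0.74 0 0 0 0;0.13 -1.05 1.16 0 0 0 0'
python3 -m handwheel '0.03 -0.28 0.44 0 0 0 0;0.06 -0.52 0.90 0 0 0 0;0.09 -0.72 1.39 0 0 0 0'
python3 -m handwheel '0.02 -0.15 0.50 0 0 0 0;0.03 -0.26 1.01 0 0 0 0;0.04 -0.33 1.53 0 0 0 0'
python3 -m handwheel '0 -0.03 0.52 0 0 0 0;0 0 1.04 0 0 0 0;-0.01 0.07 1.56 0 0 0 0'
python3 -m handwheel '-0.01 0.11 0.51 0 0 0 0;-0.03 0.26 1.01 0 0 0 0;-0.06 0.46 1.50 0 0 0 0'
) > r1.txt; tail -6 r1.txt; python3 fit.py r1.txt; python3 fit.py f1.txt r1.txt | head -2
```

```text
time_s: 21.23
position: [0.5331, -0.3288, 0.155]
tool_rot: [[-0.993, -0.122, -0.007], [-0.122, 0.993, 0.003], [0.006, 0.004, -1.0]]
ft_force: [-7.4, 0.9, -15.0]
grip_width: 0.0194
gripper_force: 88.5
circle [-0.33601281  0.13152737  0.05998872] rms 8.605963259741946e-05
drag 0.4419551496037214 W 0.3812315067116257 phi 50.86221980014516 +- 1.5607059747380438 resid 0.03003833587449769 handle target -140.86221980014517
[[ 5.62300e+00 -2.18000e-01  1.30000e-02  6.95200e+00]
 [-9.90300e+00 -1.58000e-01 -4.00000e-03  5.19500e+00]
 [-2.52540e+01 -1.33000e-01 -3.50000e-02  4.22500e+00]
 [-4.05690e+01 -7.30000e-02 -6.00000e-03  5.72300e+00]
 [-5.59670e+01 -2.00000e-02  4.30000e-02  5.89300e+00]
 [-7.13440e+01 -8.40000e-02  1.00000e-03  5.43400e+00]
 [-8.66880e+01 -1.04000e-01  2.80000e-02  2.30400e+00]
 [-1.01627e+02 -2.39000e-01 -3.80000e-02 -1.84100e+00]
 [-1.16237e+02 -3.03000e-01 -2.00000e-02 -6.39300e+00]
 [-1.30484e+02 -3.59000e-01  1.40000e-02 -7.87300e+00]
 [-1.44608e+02 -5.03000e-01 -3.60000e-02 -7.82200e+00]
 [-1.59032e+02 -4.92000e-01  6.90000e-02 -7.14400e+00]
 [-1.73648e+02 -6.83000e-01 -3.40000e-02 -7.31300e+00]
 [ 1.71779e+02 -7.10000e-01  1.30000e-02 -6.24100e+00]
 [ 1.57003e+02 -7.86000e-01 -7.00000e-03 -7.51300e+00]]
circle [-0.33599073  0.13155289  0.05999916] rms 0.00013202855557032913
drag 0.4479338479261686 W 0.38672650784476537 phi 48.41126327370845 +- 1.0461695997945402 resid 0.032230317591814314 handle target -138.41126327370844
```

Run:
```python
import numpy as np
def pos(t): 
    t=np.radians(t);u=6.0*np.cos(t);return np.round([-.1219*u,.9925*u,6.0*np.sin(t)],2)
for s,l in((155,(160,165,170,175,180,185,190)),(190,(195,200,205,210,215,219,222,223.5)),(223.5,(222.7,222,221.5,221.5,221.5,221.5))):
    print("python3 -m handwheel '"+';'.join('%.2f %.2f %.2f 0 0 0 0'%tuple(pos(x)-pos(s)+0.) for x in l)+"'")
```

```text
python3 -m handwheel '0.03 -0.20 -0.49 0 0 0 0;0.05 -0.35 -0.99 0 0 0 0;0.06 -0.46 -1.50 0 0 0 0;0.07 -0.53 -2.02 0 0 0 0;0.07 -0.56 -2.54 0 0 0 0;0.07 -0.53 -3.06 0 0 0 0;0.06 -0.46 -3.58 0 0 0 0'
python3 -m handwheel '-0.01 0.11 -0.51 0 0 0 0;-0.03 0.26 -1.01 0 0 0 0;-0.06 0.46 -1.50 0 0 0 0;-0.09 0.70 -1.96 0 0 0 0;-0.12 0.98 -2.40 0 0 0 0;-0.15 1.23 -2.74 0 0 0 0;-0.18 1.43 -2.97 0 0 0 0;-0.19 1.54 -3.09 0 0 0 0'
python3 -m handwheel '0.01 -0.06 0.06 0 0 0 0;0.01 -0.11 0.12 0 0 0 0;0.02 -0.14 0.15 0 0 0 0;0.02 -0.14 0.15 0 0 0 0;0.02 -0.14 0.15 0 0 0 0;0.02 -0.14 0.15 0 0 0 0'
```

```bash
(
python3 -m handwheel '0.03 -0.20 -0.49 0 0 0 0;0.05 -0.35 -0.99 0 0 0 0;0.06 -0.46 -1.50 0 0 0 0;0.07 -0.53 -2.02 0 0 0 0;0.07 -0.56 -2.54 0 0 0 0;0.07 -0.53 -3.06 0 0 0 0;0.06 -0.46 -3.58 0 0 0 0'
python3 -m handwheel '-0.01 0.11 -0.51 0 0 0 0;-0.03 0.26 -1.01 0 0 0 0;-0.06 0.46 -1.50 0 0 0 0;-0.09 0.70 -1.96 0 0 0 0;-0.12 0.98 -2.40 0 0 0 0;-0.15 1.23 -2.74 0 0 0 0;-0.18 1.43 -2.97 0 0 0 0;-0.19 1.54 -3.09 0 0 0 0'
python3 -m handwheel '0.01 -0.06 0.06 0 0 0 0;0.01 -0.11 0.12 0 0 0 0;0.02 -0.14 0.15 0 0 0 0;0.02 -0.14 0.15 0 0 0 0;0.02 -0.14 0.15 0 0 0 0;0.02 -0.14 0.15 0 0 0 0'
) | tee e1.txt
python3 - <<'E'
import numpy as np
from fit import load,A
E
python3 - <<'E'
from h import *
s=status.observe();A=np.array([-.1219,.9925,0]);p=s["position"];F=np.array(s["ft_force"])
th=np.arctan2(p[2]-.13155,p@A+.33599);print(np.degrees(th),"tau",-.06*(-np.sin(th)*(F@A)+np.cos(th)*F[2]),s["qvel"])
S=get_image("scene");z=S["color"][180:330,150:290,::-1];cv2.imwrite("pics/s4.png",cv2.resize(z,None,fx=4,fy=4,interpolation=cv2.INTER_CUBIC))
E
```

```text
time_s: 21.82
position: [0.5336, -0.3328, 0.1215]
tool_rot: [[-0.992, -0.122, -0.005], [-0.122, 0.992, 0.002], [0.005, 0.003, -1.0]]
ft_force: [-14.3, 8.1, 6.4]
grip_width: 0.019
gripper_force: 90.5
time_s: 22.48
position: [0.5323, -0.3191, 0.0921]
tool_rot: [[-0.993, -0.122, -0.003], [-0.122, 0.993, -0.002], [0.003, -0.002, -1.0]]
ft_force: [-16.3, 0.8, 11.4]
grip_width: 0.0193
gripper_force: 91.4
time_s: 22.98
position: [0.5322, -0.3191, 0.0923]
tool_rot: [[-0.992, -0.122, -0.005], [-0.122, 0.992, 0.001], [0.004, 0.002, -1.0]]
ft_force: [-13.0, 5.8, 3.9]
grip_width: 0.0192
gripper_force: 90.5
-139.31395969815932 tau -0.11102047625223786 [ 0.0326 -0.0624 -0.0166 -0.1196  0.0208 -0.0285]Traceback (most recent call last):
  File "<stdin>", line 2, in <module>
  File "fit.py", line 11, in <module>
    u,z,Fu,Fz,s=np.hstack(D)
                ~~~~~~~~~^^^
    return _nx.concatenate(arrs, 1, dtype=dtype, casting=casting)
           ~~~~~~~~~~~~~~~^^^^^^^^^^^^^^^^^^^^^^^^^^^^^^^^^^^^^^^
ValueError: need at least one array to concatenate
```

View pics/s4.png

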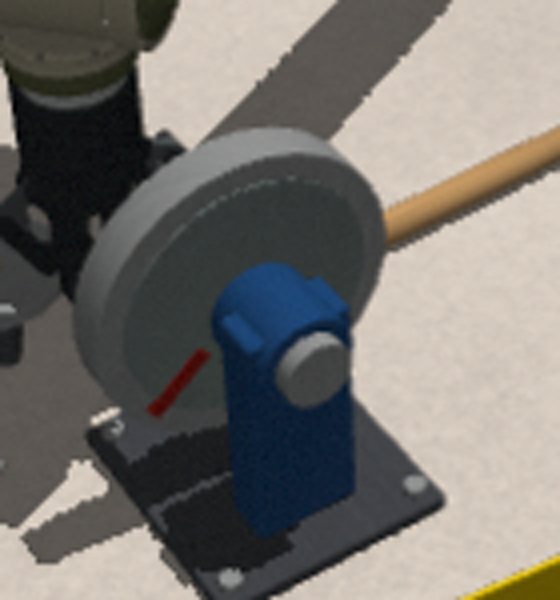

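The scene view shows the stripe pointing to the lower left, from crop (205,353) to (155,412), and the hand still on the handle. I'll check its angle, the saddle and the bystanders, then hand in.

Run:
```python
from h import *
S=get_image("scene");T=get_image("top")
a=np.array([.9925,.1219,0]);y=np.array([-.1219,.9925,0]);C=np.array([.6086,-.2645,.15])
q=[plane(S,p,a,a@(C+.03*a))-C for p in((188.75,283),(201.25,268.25))]
for X in q: print(X@y,X[2],np.degrees(np.arctan2(X[2],X@y)))
cv2.imwrite("pics/end.png",np.hstack([cv2.resize(S["color"],(400,300)),cv2.resize(T["color"],(400,300))])[:,:,::-1])
```

```text
-0.06762512588607979 -0.057525730304024164 -139.61364434713707
-0.031179613704594853 -0.029506800799011773 -136.57895067911537
```

View pics/end.png

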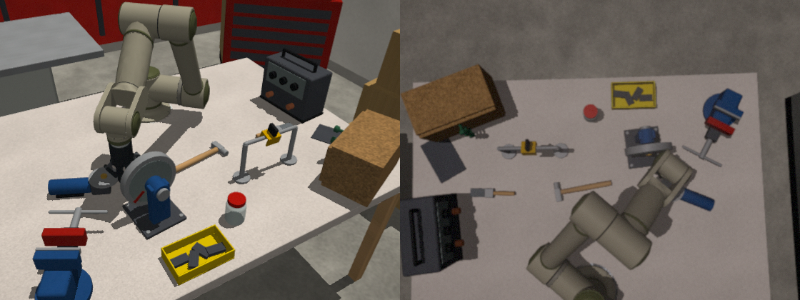

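The saddle still hangs on the rail, the tools and jar are where they were, and the stripe reads about −139°, matching the target.

```bash
python3 -c "
from rig import env
print(env.close_job())"
```

```text
the job is handed in; nothing more can be done
None
```

I handed the job in at about 23 s: the saddle hangs astride the rail, and the wheel is at rest, still gripped, with the handle at about −139° against a fitted heavy-side-down angle of −138.4° (within about 1–2°). The tools and jar looked undisturbed in the last pictures, and no verdict came back.

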